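# Find the medicine carton in the lidded bins

## Task

One of the three lidded bins on the tilted rack still holds the tall white-and-purple medicine carton; the other two hold only a flat pack each. Open the bins one after another until you find the carton, set it down gently on the floor of the empty green order basket with nothing else in there, and leave every bin lid pressed fully shut. Do not disturb the stack of packs, the jar or the black pot.

Things in the scene. Friction and masses are not known exactly. Their poses are not given: they have to be found in the camera images.
- rack: fixed aluminium rack, 200 x 364 x 12 mm base plate with a shelf sloping 30 degrees, carrying three bins side by side. Origin under the middle of the unit, on the counter; x points away from the robot across the rack (level), y to the left along the row, z up.
- bin_1: left grey bin, fixed, outside 92 (x) x 104 (y) x 100 mm (z), walls and floor 4 mm, open under its lid; all bins are alike. Origin: centre of its underside. z runs along the bin's depth out of the mouth, leaning 30 degrees from vertical to the rack's front (the robot's side); y is the rack's y, x points rearwards and 30 degrees up. Its content is not tracked: see or feel it (see bin_2, bin_3).
- bin_2: middle bin like bin_1, 124 mm from it. The wanted carton is in one of the three bins: white with a purple band and purple top, 56 (x) x 36 (y) x 90 mm (z), 0.2 kg. It stands on the bin's floor, square to the bin, against the front wall: in the bin's frame its middle is at x = -13.5 mm, y within 4 mm of 0, and its top at z = 94 mm.
- bin_3: right bin like bin_1, 124 mm from bin_2. Each bin without the carton holds a white and green flat pack, 56 (x) x 70 (y) x 16 mm (z), 50 g, lying on the bin's floor at the same place as the carton would stand; its top is at z = 20 mm in the bin's frame.
- lid_1 (a joint): opening angle (rad) of the blue lid of bin_1: 0 fully shut, 1.9 fully open at its stop. Hinge line parallel to the bin's y at x = 46, z = 100.5 mm in the bin's frame (rear upper edge); the front goes up and rearward. Plate 96 x 104 x 5 mm; at the middle of its front edge a white tab juts on in the lid's plane, 39 mm long, 12 wide (y), 16 thick.
- lid_2 (a joint): lid of bin_2, like lid_1. All lids are sprung over centre: below about 0.4 rad a lid snaps shut by itself; above that it springs open to the stop and stays there. So lift it well past 0.6 rad to open it, and push it down (about 2 N at the front edge) to shut it.
- lid_3 (a joint): lid of bin_3, like lid_1 and lid_2
- lid_1_tab (a point): middle of the white tab of lid_1, where its sides can be pinched (12 mm wide); 116 mm from the hinge line. The tab ends 19 mm farther out, the lid plate's edge is 20 mm nearer the hinge. Axes: y along the hinge, -x from the hinge to the tab, z out of the lid's outer face.
- lid_2_tab (a point): the same for lid_2
- lid_3_tab (a point): the same for lid_3
- basket: fixed lime-green open basket, 170 (x) x 140 (y) x 55 mm, walls and floor 5 mm, empty at the start; it stands left or right of the rack. Origin: centre of its underside on the counter.
- packs: bystander: stack of three white boxes with blue and green bands, together 130 x 116 x 60 mm, on the side where the basket is not. Origin: centre of the underside.
- jar: bystander: amber jar with a white cap, 56 mm across, 85 mm high, right and rearward. Origin: centre of the underside.
- pot: bystander: black open pot, 72 mm across, 90 mm high, left and rearward. Origin: centre of the underside.

How it is judged (in metres and radians):
On the way, in this order (a step that is already met when the one before it is completed fails the run):
1. a bin lid is opened (value of joint any of lid_1, lid_2, lid_3 above 0.9 rad), for 0.2 s.
2. the carton rests in the basket, let go (contact force between basket_c0 and anything else between 1.5 and 2.25 N and contact force between basket and the arm below 0.05 N and contact force between basket and the fingers below 0.05 N), for 0.2 s.
At the end, for the whole second after the job is handed in: The floor of the basket bears the carton's weight and nothing more (1.5 to 2.25 N), and all three lids are shut to within 0.05 rad (contact force between basket_c0 and anything else between 1.5 and 2.25 N and value of joint each of lid_1, lid_2, lid_3 below 0.05 rad); the robot touches nothing.
It fails at once if something is dropped or rammed into the basket (over 60 N) (contact force between basket and anything else above 60 N).
It fails at once if the packs are moved more than 30 mm (distance of packs from where it was at the start of the episode above 0.03 m).
It fails at once if the jar is moved more than 30 mm (distance of jar from where it was at the start of the episode above 0.03 m).
It fails at once if the pot is moved more than 30 mm (distance of pot from where it was at the start of the episode above 0.03 m).
It also fails if it takes over 72 s, if anything falls off the work surface, if the arm or the gripper's body presses on something with over 40 N, if the wrist force passes 120 N, or if a joint passes its speed limit or range.

## Robot

A 6-joint arm with a two-finger parallel gripper is mounted at the origin on the work surface. World frame = base frame: x ahead of the robot, y to its left, z up, the work surface at z = 0. Lengths are in m, angles in degrees, forces in N, time in s.
With the tool pointing down it reaches from about 0.375 to 0.9 m from the base axis. Payload 3.1 kg.
Tool frame: the origin (TCP) lies midway between the tips of the shut fingers; the grasp point (between the pads) lies 19 mm behind it; x points along the fingers, z is the direction in which the jaws open and shut, and the axes are right-handed (so a half turn about x gives the same grasp; the last joint's range is limited). The gripper opens to 87 mm and grips with 3 to 60 N. Pads are 19 mm wide; open, the fingers measure 117 mm over their backs; the gripper's body (75 mm by 190 mm) begins 51 mm behind the grasp point.
Start: joints at [58.986, 30.224, 82.088, -0, 67.689, -10.227], TCP at [0.222, 0.584, 0.223] pointing down, gripper open.
Joint ranges: [-176.69, 176.69], [-43.24, 126.21], [12.49, 139.97], [-82, 262], [0, 151.66], [-163.58, 163.58]. Speed limits (degrees/s): [159.86, 159.86, 180, 180, 180, 180].

## Interface

Orientations are given as a 3x3 rotation matrix whose columns are the frame's x, y, z axes.
In Python, from rig import * gives the robot as it stands.
- The arm moves only by the tool play_rows, never from a script. Its argument "rows" is a list that holds one entry, the list of rows, each a list of 7 numbers: the shift along the tool's x, y, z in m, then the turn, a rotation vector about the tool's x, y, z in degrees, then the finger opening in m, from 0 to 0.087. A call has 1 to 12 rows; each row is the pose to reach, as a shift and turn from the pose commanded when the call began, along the tool's axes at that moment; what a row does not reach only later rows make up. A row lasts 1/10 s, in which the tool goes at most 50 mm and 8.59 degrees, less where a joint would pass 70% of its speed; a pose out of reach is approached as far as the arm can. A call with a gripper value outside its range is refused whole. The fingers move at their own pace and stop on an object; the grip force is fixed at half the most. Time passes only in rows, so rows that repeat a pose let the fingers close. It gives the time, the measured TCP pose, the force and the opening at its end, in the units of the state.
- read_state(): the state, without advancing time (a new reading comes with each control period).
- capture(name): name is "scene" or "top" or "wrist"; returns a dict with "pixels" (400x640x3 uint8, red, green, blue), "intrinsics" (3x3 intrinsics, pixels), "rvec" (rotation vector, rad) and "tvec" (3), from world to camera coordinates, as OpenCV has them. Camera axes: x right, y down, z forward; pixel columns grow to the right and rows downward; lengths in m; the calibration is good to about 2 mm. A picture is of the moment at which its call begins. There is no depth.
- hand_in(): hands the job in, once; it reports no verdict.
Trained networks look in the newest picture that a camera, given by its name, has taken for a name from the list of things; names that differ only in an ending like _2 or _b are one class to them, and where a whole thing is asked for, a point or a joint stands for the part that bears it (a point fixed in the world has none). Each returns a list of dicts, best first, with "p" (0 to 1); they miss things now and then, are a little off and sometimes report something else, mostly with a low value. They report only what shows in the picture. A call takes as long as a camera call.
- trace(camera, target): "mask" (400x640 bool, what is visible of it) and "at" ([column, row] in pixels, amid what is visible of it).
The state is a dict: "time_s": time; "joint_positions": joint angles; "qvel": joint speeds; "tau": joint torques, N m; "position": TCP position; "tcp_rot": TCP orientation; "force": force on the tool from outside, world axes, zero at the start; "moment": the same for the moment, N m; "opening": opening from 0.0 (shut) to 1.0 (fully open).
Only numpy, scipy, OpenCV 4.12 (cv2) and the standard library are available. Lean on these libraries where they do the work, as an engineer would, in place of code of your own. Each camera call takes 0.05 s, during which the arm holds its last target.

## Working session

There is one attempt and no reset: what is moved stays moved. The work goes in short steps, Python scripts to look and compute and a tool call to move; the robot and the scene stay as the last step left them, time stands still between calls to the robot, and variables do not carry over. Pictures are saved under pics/ and viewed, and the job is handed in when it is done.

Besides the shell and the picture viewer there is one more tool, called after "Call:" by a JSON object that holds its "method" and its "body". play_rows: Moves the arm, as the interface text tells. Its arguments: {"type":"object","properties":{"rows":{"type":"array"}},"required":["rows"]}

```bash
mkdir -p pics; ls
python3 - <<'E'
from rig import *
import cv2
s=read_state(); print(s)
for n in ("scene","top","wrist"):
    c=capture(n); cv2.imwrite(f"pics/{n}0.png",c["pixels"][:,:,::-1]); print(n,c["intrinsics"],c["rvec"],c["tvec"])
E
```

```text
pics
{'time_s': 0.0, 'joint_positions': array([ 5.89853626e+01,  3.02786109e+01,  8.21553512e+01, -1.29860031e-03,
        6.76876247e+01, -1.02284208e+01]), 'qvel': array([-0.04535489, -0.03882303,  0.01659763, -0.13677364, -0.01263756,
       -0.02572002]), 'tau': array([-1.24195358e-04, -4.40038705e+01, -1.76592994e+01,  6.32497994e-02,
        5.81365207e-02, -1.57178665e-04]), 'position': array([0.22141649, 0.5836998 , 0.22158117]), 'tcp_rot': array([[-1.07545099e-03, -9.34913946e-01,  3.54872875e-01],
       [-1.82950973e-03,  3.54874326e-01,  9.34912224e-01],
       [-9.99997748e-01,  3.56208896e-04, -2.09208411e-03]]), 'force': array([-0.07497698, -0.25002017, -0.65290364]), 'moment': array([ 0.02616869, -0.0373913 , -0.01206661]), 'opening': 1.0015689591395323}
scene [[435.16430897   0.         315.46483269]
 [  0.         435.16430897 197.12658468]
 [  0.           0.           1.        ]] [ 1.32892346  2.43366109 -0.71663604] [ 0.26965537 -0.30140765  1.59335449]
top [[492.22511918   0.         312.19271938]
 [  0.         492.22511918 202.07656242]
 [  0.           0.           1.        ]] [ 2.15651475 -2.22316019  0.0464657 ] [0.02590171 0.53001568 1.25937617]
wrist [[338.19931572   0.         321.84348903]
 [  0.         338.19931572 193.79019262]
 [  0.           0.           1.        ]] [-2.41386856 -1.66590483 -0.20272093] [-0.62389024 -0.02941438  0.3889607 ]
```

View pics/scene0.png

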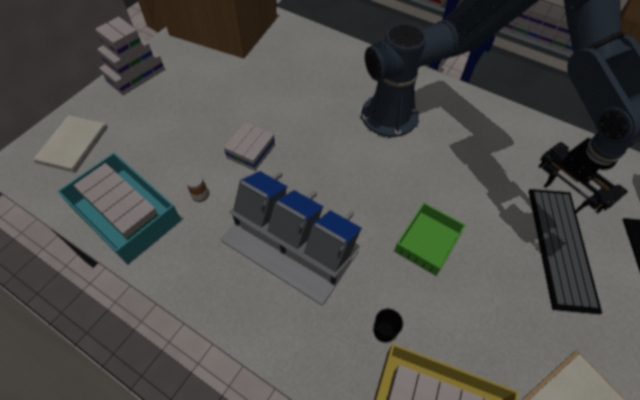

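View pics/top0.png

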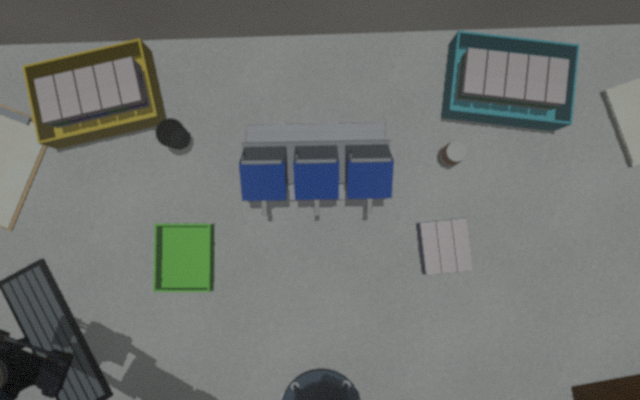

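View pics/wrist0.png

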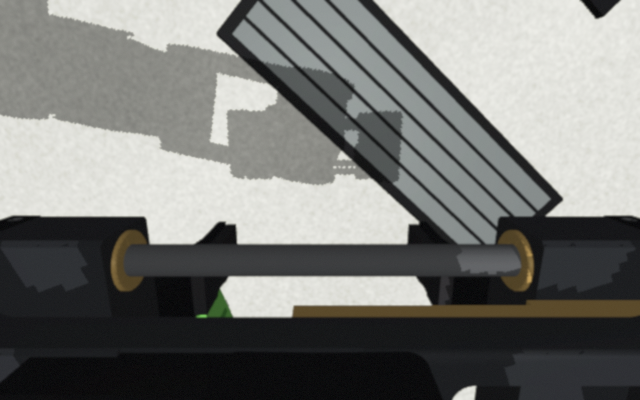

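The scene view shows the rack with three blue lids at about (260,185), (297,210) and (335,240), and the basket at (430,238). In the top view the lids are at (264,175), (316,175) and (369,172), the tabs at about (267,213), (317,213) and (367,210), the basket at (184,258), the packs at (445,246), the jar at (453,153) and the pot at (173,134).

```bash
cat > h.py <<'E'
import numpy as np, cv2
from rig import *
def cam(n):
    c=capture(n); R=cv2.Rodrigues(np.array(c["rvec"]))[0]; t=np.array(c["tvec"]).reshape(3)
    return dict(img=c["pixels"],K=np.array(c["intrinsics"]),R=R,t=t,rvec=np.array(c["rvec"]),P=np.array(c["intrinsics"])@np.c_[R,t])
def proj(c,X): return cv2.projectPoints(np.array(X,float).reshape(-1,1,3),c["rvec"],c["t"],c["K"],None)[0].reshape(-1,2)
def plane(c,uv,z):
    d=c["R"].T@np.linalg.inv(c["K"])@np.r_[uv,1]; o=-c["R"].T@c["t"]; return o+d*(z-o[2])/d[2]
E
python3 - <<'E'
from h import *
S=cam("scene");T=cam("top")
for tg in ("lid_1","lid_1_tab","basket","packs","jar","pot","rack","bin_1"):
    for n,c in (("scene",S),("top",T)):
        for r in trace(n,tg):
            m=r["mask"]; ys,xs=np.nonzero(m)
            print(tg,n,round(r["p"],2),np.round(r["at"],1),m.sum(),(xs.min(),xs.max(),ys.min(),ys.max()) if m.sum() else None, np.round(plane(c,r["at"],0),3))
for n,c,(x0,x1,y0,y1) in (("scene",S,(210,370,160,310)),("top",T,(230,400,115,225))):
    cv2.imwrite(f"pics/{n}crop.png",cv2.resize(c["img"][y0:y1,x0:x1,::-1],None,fx=4.5 if n=="top" else 3.9,fy=4.5 if n=="top" else 3.9,interpolation=cv2.INTER_CUBIC))
E
```

```text
lid_1 scene 0.77 [299.9 201.9] 786 (np.int64(277), np.int64(321), np.int64(191), np.int64(219)) [ 0.491 -0.065  0.   ]
lid_1 scene 0.75 [266.8 183.6] 732 (np.int64(241), np.int64(286), np.int64(172), np.int64(197)) [ 0.491 -0.195  0.   ]
lid_1 scene 0.6 [338.9 229.9] 939 (np.int64(315), np.int64(360), np.int64(210), np.int64(243)) [0.511 0.092 0.   ]
lid_1 top 0.91 [314.9 182. ] 1897 (np.int64(293), np.int64(338), np.int64(159), np.int64(216)) [0.584 0.001 0.   ]
lid_1 top 0.78 [263.5 183.8] 1902 (np.int64(239), np.int64(286), np.int64(160), np.int64(216)) [0.583 0.136 0.   ]
lid_1 top 0.68 [313.4 163.5] 11606 (np.int64(239), np.int64(393), np.int64(123), np.int64(216)) [0.633 0.004 0.   ]
lid_1 top 0.65 [445.  249.8] 2639 (np.int64(417), np.int64(471), np.int64(220), np.int64(274)) [ 0.397 -0.331  0.   ]
lid_1_tab scene 0.66 [341.4 225.3] 951 (np.int64(314), np.int64(360), np.int64(209), np.int64(242)) [0.493 0.09  0.   ]
lid_1_tab top 0.97 [258.6 180.5] 1910 (np.int64(239), np.int64(285), np.int64(159), np.int64(216)) [0.592 0.149 0.   ]
basket scene 0.96 [430.2 238.8] 3026 (np.int
[... 1244 characters left out ...]
_1 scene 0.72 [294.4 216.4] 2175 (np.int64(267), np.int64(323), np.int64(190), np.int64(249)) [ 0.545 -0.049  0.   ]
bin_1 scene 0.71 [257.1 192.6] 2035 (np.int64(233), np.int64(287), np.int64(171), np.int64(227)) [ 0.536 -0.2    0.   ]
bin_1 scene 0.43 [430.2 238. ] 2948 (np.int64(395), np.int64(464), np.int64(204), np.int64(275)) [0.385 0.339 0.   ]
bin_1 top 0.78 [313.6 172.7] 2465 (np.int64(294), np.int64(338), np.int64(146), np.int64(215)) [0.608 0.004 0.   ]
bin_1 top 0.75 [262.1 176.9] 2593 (np.int64(239), np.int64(287), np.int64(147), np.int64(216)) [0.601 0.139 0.   ]
bin_1 top 0.6 [366.5 172.4] 2579 (np.int64(345), np.int64(393), np.int64(145), np.int64(214)) [ 0.605 -0.135  0.   ]
```

View pics/scenecrop.png

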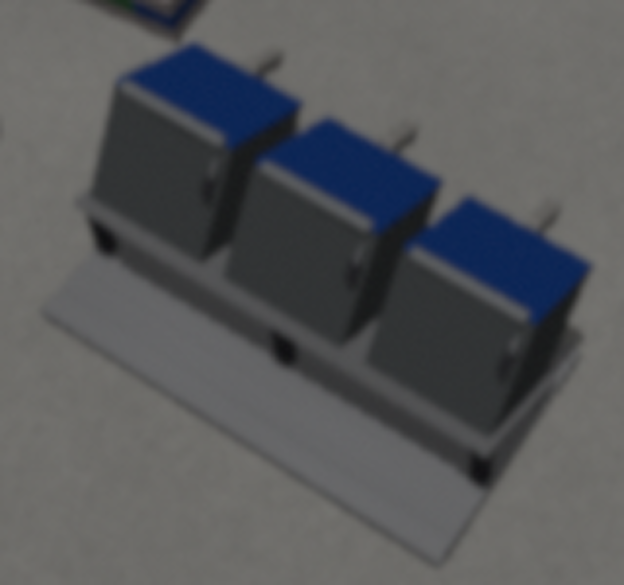

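View pics/topcrop.png

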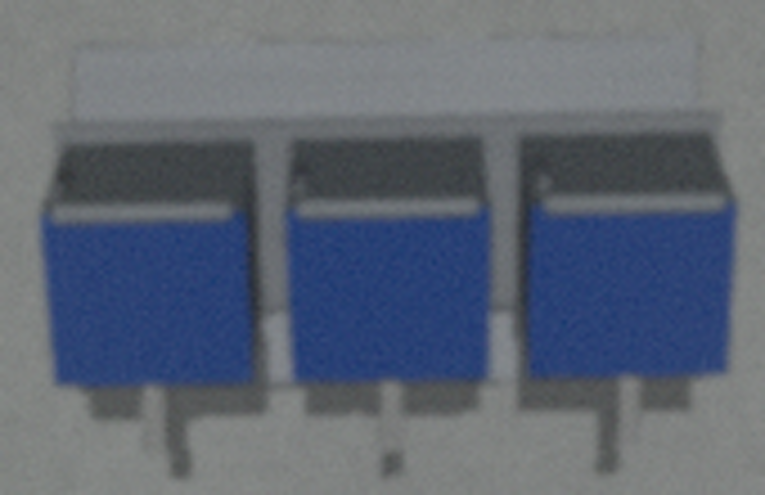

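```bash
cat > fit.py <<'E'
from h import *
from scipy.optimize import least_squares
S=cam("scene");T=cam("top")
a=np.radians(30)
# bin axes in rack: z leans to front (-x): z=(-sin,0,cos); x=(cos,0,sin)
B=np.array([[np.cos(a),0,-np.sin(a)],[0,1,0],[np.sin(a),0,np.cos(a)]])
def Rz(y): return np.array([[np.cos(y),-np.sin(y),0],[np.sin(y),np.cos(y),0],[0,0,1]])
def pose(p,i):
    R=Rz(p[3])@B; return R,np.array(p[:3])+Rz(p[3])@np.array([0,0.124*(2-i),0])
Tp=[(1,-50,52,103,57,385),(1,-50,-52,103,253,383),(2,-50,52,103,294,380),(2,-50,-52,103,488,380),(3,-50,52,103,530,377),(3,-50,-52,103,726,374)]
Sp=[(1,-50,-52,105,470,197),(1,-50,52,105,592,267),(2,-50,-52,105,330,118),(2,-50,52,105,442,183),(3,-50,-52,105,195,43),(3,-50,52,105,302,103),
(1,46,52,0,490,432),(1,46,-52,0,367,358),(2,46,52,0,342,343),(2,46,-52,0,225,275),(3,46,52,0,205,260),(3,46,-52,0,92,195)]
def res(p):
    r=[]
    for L,c,s,o in((Tp,T,4.5,(230,115)),(Sp,S,3.9,(210,160))):
        for i,x,y,z,u,v in L:
            R,t=pose(p,i); q=proj(c,R@np.array([x,y,z])/1000+t)[0]
            r+=list(q-(np.array([u,v])/s+o-.5+.5/s))
    return np.array(r)
f=least_squares(res,[.62,0,.08,0],loss="soft_l1"); p=f.x
print(p,np.degrees(p[3])); print(res(p).reshape(-1,2).round(1).tolist())
np.save("binp.npy",p)
for i in(1,2,3):
    R,t=pose(p,i); print(i,t.round(4),"tab",(R@np.array([.046-.116,0,.103])+t).round(4),"carton top",(R@np.array([-.0135,0,.094])+t).round(4))
E
python3 fit.py
```

```text
[ 0.62630471 -0.00425891  0.06321131 -0.01673224] -0.9586867693499294
[[0.1, -0.1], [0.6, -0.3], [-0.1, 0.3], [1.0, -0.4], [0.1, 0.2], [0.8, 0.2], [0.3, -0.7], [1.1, -0.5], [-0.0, -0.8], [1.5, -0.4], [0.5, -0.8], [1.5, -0.1], [0.1, 2.0], [-0.4, 1.3], [0.0, 1.5], [-0.2, 0.5], [-0.7, 0.9], [-0.1, 0.2]]
1 [0.6284 0.1197 0.0632] tab [0.5163 0.1216 0.1174] carton top [0.5697 0.1207 0.1379]
2 [ 0.6263 -0.0043  0.0632] tab [ 0.5142 -0.0024  0.1174] carton top [ 0.5676 -0.0033  0.1379]
3 [ 0.6242 -0.1282  0.0632] tab [ 0.5121 -0.1264  0.1174] carton top [ 0.5655 -0.1273  0.1379]
```

```bash
cat >> h.py <<'E'
from scipy.spatial.transform import Rotation as Ro
a=np.radians(30)
B=np.array([[np.cos(a),0,-np.sin(a)],[0,1,0],[np.sin(a),0,np.cos(a)]])
def Rz(y): return np.array([[np.cos(y),-np.sin(y),0],[np.sin(y),np.cos(y),0],[0,0,1]])
try: bp=np.load("binp.npy")
except Exception: bp=None
def pose(i,p=None):
    p=bp if p is None else p
    R=Rz(p[3])@B; return R,np.array(p[:3])+Rz(p[3])@np.array([0,0.124*(2-i),0])
def toolR(lean,yaw=None):
    """tool pointing down leaned: fingers point to +x by lean deg; jaw along rack y"""
    yaw=bp[3] if yaw is None else yaw
    l=np.radians(lean); x=np.array([np.sin(l),0,-np.cos(l)]); z=np.array([0,1.,0]); y=np.cross(z,x)
    return Rz(yaw)@np.c_[x,y,z]
def lidpt(i,r,th,n=0.):
    """world point on lid i at distance r from hinge, angle th, n above hinge plane (outward)"""
    R,t=pose(i); d=np.array([-np.cos(th),0,np.sin(th)]); nn=np.array([np.sin(th),0,np.cos(th)])
    return R@(np.array([.046,0,.1005])+r*d+n*nn)+t
def rel(targets,cmd=None):
    s=read_state()
    if cmd is None: R0,p0=s["tcp_rot"],s["position"]+np.array([0.0005,0,.0012])
    else: R0,p0=cmd
    for R,p in targets:
        sh=R0.T@(np.array(p)-p0); rv=np.degrees(Ro.from_matrix(R0.T@R).as_rotvec())
        print("[%.3f,%.3f,%.3f,%.1f,%.1f,%.1f]"%(*sh,*rv))
E
python3 - <<'E'
from h import *
t=lidpt(1,.116,0,.0025);print(t)
rel([(toolR(0),[t[0],t[1],.25]),(toolR(0),[t[0],t[1],t[2]-.019])])
E
```

```text
[0.51627333 0.1215997  0.11741193]
[-0.026,-0.439,-0.328,-19.8,-0.0,0.0]
[0.125,-0.439,-0.328,-19.8,-0.0,0.0]
```

Call:
{"method": "play_rows", "body": {"rows": [[[-0.026,-0.439,-0.328,-19.8,0,0,0.087],[-0.026,-0.439,-0.328,-19.8,0,0,0.087],[-0.026,-0.439,-0.328,-19.8,0,0,0.087],[-0.026,-0.439,-0.328,-19.8,0,0,0.087],[-0.026,-0.439,-0.328,-19.8,0,0,0.087],[-0.026,-0.439,-0.328,-19.8,0,0,0.087],[-0.026,-0.439,-0.328,-19.8,0,0,0.087],[-0.026,-0.439,-0.328,-19.8,0,0,0.087],[-0.026,-0.439,-0.328,-19.8,0,0,0.087],[-0.026,-0.439,-0.328,-19.8,0,0,0.087],[-0.026,-0.439,-0.328,-19.8,0,0,0.087],[-0.026,-0.439,-0.328,-19.8,0,0,0.087]]]}}

```text
time_s: 2.35
position: [0.5203, 0.1169, 0.2493]
tcp_rot: [[0.005, -1.0, 0.024], [-0.002, 0.024, 1.0], [-1.0, -0.005, -0.002]]
force: [-0.4, 0.3, -0.3]
opening: 1.0
```

Run:
```python
from h import *
c=cam("wrist"); cv2.imwrite("pics/w1.png",c["img"][:,:,::-1])
t=lidpt(1,.116,0,.0025); print(proj(c,[t,lidpt(1,.135,0,.0025),lidpt(1,.096,0,.005),lidpt(2,.135,0,.0025)]))
s=read_state();print(s["position"],s["joint_positions"],s["tcp_rot"])
rel([(toolR(0),[t[0],t[1],t[2]-.019])])
```

```text
[[327.57633921 179.90236767]
 [327.36880932 159.8441815 ]
 [327.83774942 201.05547378]
 [189.99074855 160.7644953 ]]
[0.51806899 0.11895985 0.24881228] [ 8.91396289e-01  2.11334992e+01  9.37600972e+01 -2.36426225e-02
  6.49977647e+01 -8.78073823e+01] [[ 1.90172539e-03 -9.99744248e-01  2.25349265e-02]
 [-3.44429700e-04  2.25343111e-02  9.99746011e-01]
 [-9.99998132e-01 -1.90900407e-03 -3.01487540e-04]]
[0.152,0.003,0.003,-0.3,-0.0,0.1]
```

View pics/w1.png

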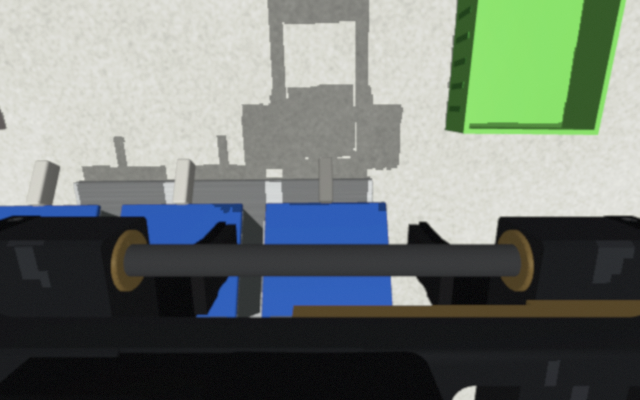

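The wrist view shows the tab 1 tip at (325,158) and the lid edge at row 203, within 2 px of my fit. I'll descend and pinch.

Call:
{"method": "play_rows", "body": {"rows": [[[0.05,0.003,0.003,0,0,0,0.087],[0.09,0.003,0.003,0,0,0,0.087],[0.12,0.003,0.003,0,0,0,0.087],[0.14,0.003,0.003,0,0,0,0.087],[0.151,0.003,0.003,0,0,0,0.087],[0.151,0.003,0.003,0,0,0,0.05],[0.151,0.003,0.003,0,0,0,0.02],[0.151,0.003,0.003,0,0,0,0.0],[0.151,0.003,0.003,0,0,0,0.0],[0.151,0.003,0.003,0,0,0,0.0],[0.151,0.003,0.003,0,0,0,0.0]]]}}

```text
time_s: 3.5
position: [0.5131, 0.1249, 0.0981]
tcp_rot: [[0.001, -1.0, 0.017], [0.0, 0.017, 1.0], [-1.0, -0.001, 0.0]]
force: [0.5, -0.6, 1.3]
opening: 0.54
```

Run:
```python
from h import *
s=read_state();print(s["position"],s["opening"]*87,s["force"])
R0=s["tcp_rot"];t0=lidpt(1,.116,0,.0025)
for th in np.arange(.08,1.01,.08):
    d=lidpt(1,.116,th,.0025)-t0; lean=np.degrees(0)
    print(round(th,2),"[%.3f,%.3f,%.3f]"%tuple(R0.T@d))
```

```text
[0.51314411 0.12486048 0.09808952] 46.951074066399535 [ 0.5027308  -0.59228357  1.31673939]
0.08 [-0.008,0.004,-0.000]
0.16 [-0.017,0.008,-0.000]
0.24 [-0.026,0.010,-0.000]
0.32 [-0.035,0.012,-0.000]
0.4 [-0.044,0.014,-0.000]
0.48 [-0.053,0.014,-0.000]
0.56 [-0.063,0.014,-0.000]
0.64 [-0.072,0.013,-0.000]
0.72 [-0.081,0.011,-0.000]
0.8 [-0.090,0.009,-0.000]
0.88 [-0.099,0.006,0.000]
0.96 [-0.107,0.002,0.000]
```

Call:
{"method": "play_rows", "body": {"rows": [[[0,-0.003,-0.003,0,0,0,0.0],[0,-0.003,-0.003,0,0,0,0.0],[0,-0.003,-0.003,0,0,0,0.0],[0,-0.003,-0.003,0,0,0,0.0],[0,-0.003,-0.003,0,0,0,0.0],[0,-0.003,-0.003,0,0,0,0.0],[0,-0.003,-0.003,0,0,0,0.0],[0,-0.003,-0.003,0,0,0,0.0],[0,-0.003,-0.003,0,0,0,0.0]]]}}

```text
time_s: 4.4
position: [0.5157, 0.1199, 0.0974]
tcp_rot: [[-0.001, -1.0, 0.016], [-0.003, 0.016, 1.0], [-1.0, 0.001, -0.003]]
force: [-0.5, -7.2, -0.1]
opening: 0.131
```

Call:
{"method": "play_rows", "body": {"rows": [[[-0.008,0.004,-0.001,0,0,0,0.0],[-0.017,0.008,-0.001,0,0,0,0.0],[-0.026,0.01,-0.001,0,0,0,0.0],[-0.035,0.012,-0.001,0,0,0,0.0],[-0.044,0.014,-0.001,0,0,0,0.0],[-0.053,0.014,-0.001,0,0,0,0.0],[-0.063,0.014,-0.001,0,0,0,0.0],[-0.072,0.013,-0.001,0,0,0,0.0],[-0.081,0.011,-0.001,0,0,0,0.0],[-0.09,0.009,-0.001,0,0,0,0.0],[-0.09,0.009,-0.001,0,0,0,0.03],[-0.09,0.012,-0.001,0,0,0,0.06]]]}}

```text
time_s: 5.6
position: [0.5039, 0.1216, 0.1883]
tcp_rot: [[0.002, -1.0, 0.018], [0.001, 0.018, 1.0], [-1.0, -0.002, 0.001]]
force: [0.4, -1.3, 0.2]
opening: 0.236
```

Call:
{"method": "play_rows", "body": {"rows": [[[0,0.03,0,0,0,0,0.08],[0,0.08,0,0,0,0,0.08],[0,0.12,0,0,0,0,0.08],[0,0.12,0,0,0,0,0.08],[0,0.12,0,0,0,0,0.08]]]}}

```text
time_s: 6.1
position: [0.383, 0.1237, 0.1879]
tcp_rot: [[0.001, -1.0, 0.017], [0.001, 0.017, 1.0], [-1.0, -0.001, 0.001]]
force: [0.8, -0.5, 0.5]
opening: 0.685
```

Run:
```python
from h import *
c=cam("top"); cv2.imwrite("pics/t2.png",cv2.resize(c["img"][100:300,130:450,::-1],None,fx=2.4,fy=2.4))
print(proj(c,[lidpt(1,.135,1.9),pose(1)[0]@[-.0135,0,.094]+pose(1)[1]]))
```

```text
[[254.55694959 165.6216952 ]
 [263.77207747 184.08839506]]
```

View pics/t2.png

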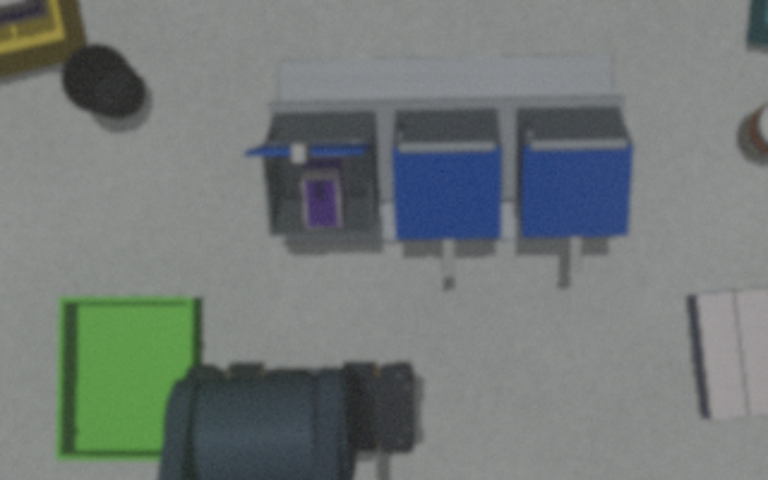

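The top view shows lid 1 fully open (tab at (298,152) in the crop) and the purple carton top at (321,200). That is full-image (263.8,183.3), and I predicted (263.8,184.1). The carton is in bin 1.

Run:
```python
from h import *
R,t=pose(1)
rel([(toolR(30),R@[-.0135,0,.17]+t),(toolR(30),R@[-.0135,0,.051]+t)])
```

```text
[-0.014,-0.147,0.000,-0.0,0.0,-29.9]
[0.089,-0.206,0.000,-0.0,0.0,-29.9]
```

Call:
{"method": "play_rows", "body": {"rows": [[[-0.014,-0.04,0,0,0,-8,0.054],[-0.014,-0.075,0,0,0,-16,0.054],[-0.014,-0.11,0,0,0,-24,0.054],[-0.014,-0.147,0,0,0,-29.9,0.054],[-0.014,-0.147,0,0,0,-29.9,0.054],[-0.014,-0.147,0,0,0,-29.9,0.054],[-0.014,-0.147,0,0,0,-29.9,0.054],[-0.014,-0.147,0,0,0,-29.9,0.054]]]}}

```text
time_s: 6.95
position: [0.5307, 0.1206, 0.2018]
tcp_rot: [[0.498, -0.867, 0.017], [-0.009, 0.015, 1.0], [-0.867, -0.498, 0.0]]
force: [-0.2, 0.0, 0.8]
opening: 0.623
```

Run:
```python
from h import *
R,t=pose(1)
s=read_state();print("binframe",R.T@(s["position"]-t),s["opening"]*87)
rel([(toolR(30),R@[-.0135,0,.051]+t)])
c=cam("wrist"); cv2.imwrite("pics/w3.png",c["img"][:,:,::-1])
print(proj(c,[R@[x,y,.094]+t for x,y in((-.0415,.018),(-.0415,-.018),(.0145,-.018),(.0145,.018))]))
```

```text
binframe [-0.01529486 -0.00071141  0.16886599] 54.210948934944895
[0.119,-0.001,0.001,-0.0,-0.0,-0.1]
[[348.59318357 166.928468  ]
 [297.73462286 166.96296472]
 [299.06942098 241.09629677]
 [347.2206867  241.06548283]]
```

View pics/w3.png

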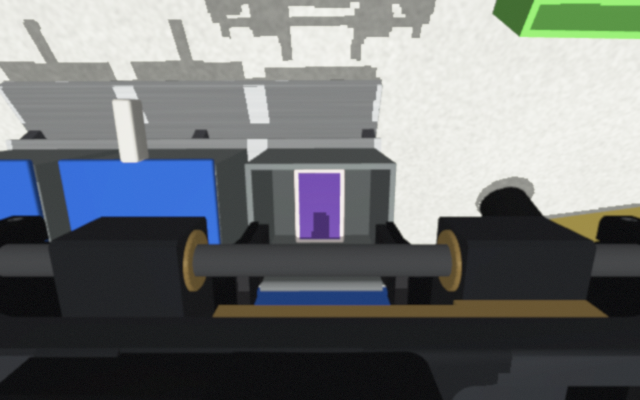

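The wrist view shows the carton top at columns 294–344, row 169, about 3 mm toward −y of my prediction, with the bin walls clear of the fingers. I'll insert with a 1–2 mm lateral correction.

Call:
{"method": "play_rows", "body": {"rows": [[[0.03,0,-0.001,0,0,0,0.054],[0.05,-0.001,-0.001,0,0,0,0.054],[0.07,-0.001,-0.001,0,0,0,0.054],[0.09,-0.001,-0.001,0,0,0,0.054],[0.105,-0.001,-0.001,0,0,0,0.054],[0.118,-0.001,-0.001,0,0,0,0.054],[0.118,-0.001,-0.001,0,0,0,0.054],[0.118,-0.001,-0.001,0,0,0,0.03],[0.118,-0.001,-0.001,0,0,0,0.01],[0.118,-0.001,-0.001,0,0,0,0.0],[0.118,-0.001,-0.001,0,0,0,0.0],[0.118,-0.001,-0.001,0,0,0,0.0]]]}}

```text
time_s: 8.2
position: [0.5903, 0.1185, 0.1005]
tcp_rot: [[0.499, -0.866, 0.017], [-0.009, 0.015, 1.0], [-0.867, -0.499, -0.0]]
force: [-1.7, -1.5, 4.1]
opening: 0.411
```

Run:
```python
from h import *
R,t=pose(1)
s=read_state();print("binframe",R.T@(s["position"]-t),s["opening"]*87,R.T@s["force"],s["moment"])
c=cam("wrist"); cv2.imwrite("pics/w4.png",c["img"][:,:,::-1])
```

```text
binframe [-0.01433774 -0.00183426  0.05129445] 35.800429525400276 [ 0.61972006 -1.56293918  4.42173275] [-0.06157655  0.3513861  -0.08464576]
```

View pics/w4.png

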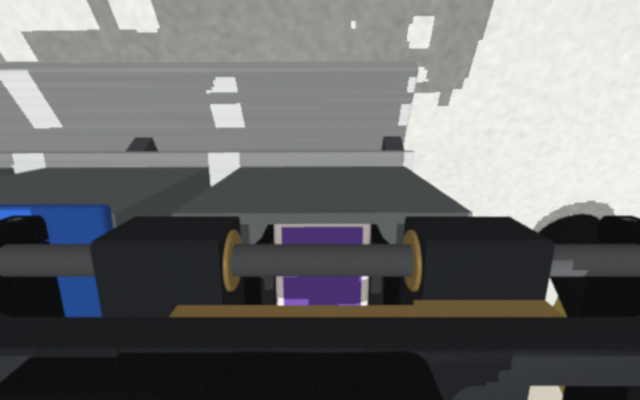

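Call:
{"method": "play_rows", "body": {"rows": [[[-0.01,0,0,0,0,0,0.0],[-0.025,0,0,0,0,0,0.0],[-0.045,0,0,0,0,0,0.0],[-0.065,0,0,0,0,0,0.0],[-0.085,0,0,0,0,0,0.0],[-0.105,0,0,0,0,0,0.0],[-0.125,0,0,0,0,0,0.0],[-0.14,0,0,0,0,0,0.0],[-0.14,0,0,0,0,0,0.0],[-0.14,0,0,0,0,0,0.0]]]}}

```text
time_s: 9.25
position: [0.5204, 0.1198, 0.2208]
tcp_rot: [[0.498, -0.867, 0.017], [-0.009, 0.015, 1.0], [-0.867, -0.498, 0.0]]
force: [-0.2, -0.3, -1.4]
opening: 0.412
```

Run:
```python
from h import *
s=read_state();print(s["position"],s["opening"]*87,s["force"])
S=cam("scene");T=cam("top")
cv2.imwrite("pics/s5.png",S["img"][:,:,::-1])
for n,c in(("top",T),("scene",S)):
    for r in trace(n,"basket")[:2]:
        m=r["mask"].astype(np.uint8); 
        if r["p"]<.6: continue
        k=max(cv2.findContours(m,0,2)[0],key=cv2.contourArea); rc=cv2.boxPoints(cv2.minAreaRect(k)); print(n,r["p"],[plane(c,q,.055).round(3)[:2].tolist() for q in rc],plane(c,rc.mean(0),.055))
```

```text
[0.52038039 0.11981725 0.22084933] 35.80856897172579 [-0.23565338 -0.29017506 -1.38791936]
top 0.64 [[0.486, 0.407], [0.481, 0.257], [0.312, 0.26], [0.317, 0.41]] [0.39853986 0.33338422 0.055     ]
scene 0.95 [[0.517, 0.266], [0.308, 0.262], [0.319, 0.413], [0.52, 0.406]] [0.41995069 0.33810618 0.055     ]
```

View pics/s5.png

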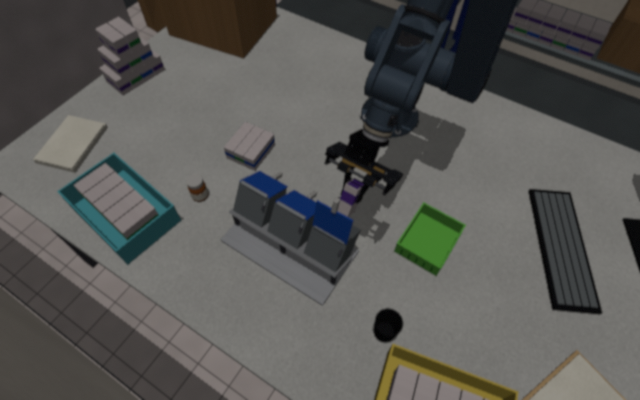

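The scene view shows the carton gripped above the rack at (350,190). From the top mask the basket centre is about (0.399, 0.334).

Run:
```python
from h import *
rel([(toolR(0),[.40,.335,.20]),(toolR(0),[.40,.335,.062]),(toolR(0),[.40,.335,.052])])
```

```text
[-0.044,0.119,0.213,-0.0,-0.0,29.8]
[0.076,0.187,0.213,-0.0,-0.0,29.8]
[0.085,0.192,0.213,-0.0,-0.0,29.8]
```

Call:
{"method": "play_rows", "body": {"rows": [[[-0.02,0.015,0.025,0,0,5,0.0],[-0.04,0.04,0.055,0,0,10,0.0],[-0.044,0.065,0.09,0,0,17,0.0],[-0.044,0.085,0.13,0,0,23,0.0],[-0.044,0.105,0.17,0,0,28,0.0],[-0.044,0.119,0.205,0,0,29.8,0.0],[-0.044,0.119,0.213,0,0,29.8,0.0],[-0.044,0.119,0.213,0,0,29.8,0.0],[-0.044,0.119,0.213,0,0,29.8,0.0],[-0.044,0.119,0.213,0,0,29.8,0.0]]]}}

```text
time_s: 10.45
position: [0.3994, 0.3337, 0.2]
tcp_rot: [[0.002, -1.0, 0.019], [-0.001, 0.019, 1.0], [-1.0, -0.002, -0.001]]
force: [0.7, -0.8, -2.0]
opening: 0.414
```

Run:
```python
from h import *
s=read_state();print(s["position"],s["force"],s["tcp_rot"].round(3).tolist())
rel([(toolR(0),[.40,.335,.058])])
T=cam("wrist");cv2.imwrite("pics/w6.png",T["img"][:,:,::-1])
T=cam("top");cv2.imwrite("pics/t6.png",T["img"][:,:,::-1])
```

```text
[0.39943093 0.33369379 0.19995311] [ 0.72515781 -0.79222145 -2.01646009] [[0.002, -1.0, 0.019], [-0.001, 0.019, 1.0], [-1.0, -0.002, -0.001]]
[0.143,0.000,0.001,-0.1,-0.0,0.1]
```

View pics/w6.png

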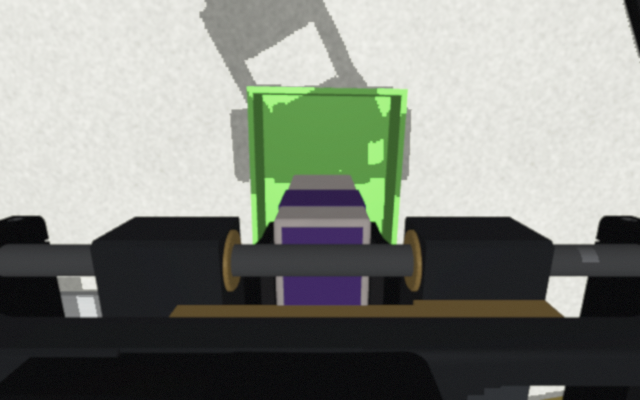

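View pics/t6.png

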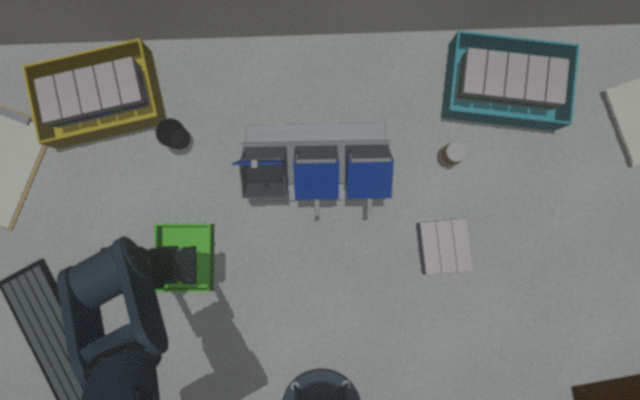

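The wrist view shows the carton upright and centred between the basket walls (columns 250–405). I'll lower it slowly.

Call:
{"method": "play_rows", "body": {"rows": [[[0.03,0,0.001,0,0,0,0.0],[0.065,0,0.001,0,0,0,0.0],[0.095,0,0.001,0,0,0,0.0],[0.115,0,0.001,0,0,0,0.0],[0.128,0,0.001,0,0,0,0.0],[0.136,0,0.001,0,0,0,0.0],[0.14,0,0.001,0,0,0,0.0],[0.143,0,0.001,0,0,0,0.0],[0.143,0,0.001,0,0,0,0.0]]]}}

```text
time_s: 11.45
position: [0.3999, 0.3359, 0.0573]
tcp_rot: [[0.002, -1.0, 0.017], [0.0, 0.017, 1.0], [-1.0, -0.002, 0.0]]
force: [-0.0, -0.3, -1.8]
opening: 0.412
```

Call:
{"method": "play_rows", "body": {"rows": [[[0.001,0,0,0,0,0,0.0],[0.002,0,0,0,0,0,0.0],[0.003,0,0,0,0,0,0.0],[0.003,0,0,0,0,0,0.0]]]}}

```text
time_s: 11.85
position: [0.3995, 0.336, 0.054]
tcp_rot: [[0.002, -1.0, 0.017], [0.0, 0.017, 1.0], [-1.0, -0.002, 0.0]]
force: [0.1, -0.6, -3.0]
opening: 0.408
```

Call:
{"method": "play_rows", "body": {"rows": [[[0.0005,0,0,0,0,0,0.0],[0.001,0,0,0,0,0,0.0],[0.001,0,0,0,0,0,0.0]]]}}

```text
time_s: 12.15
position: [0.3995, 0.3359, 0.0529]
tcp_rot: [[0.002, -1.0, 0.017], [-0.0, 0.017, 1.0], [-1.0, -0.002, -0.0]]
force: [-0.5, -0.6, -2.5]
opening: 0.415
```

Call:
{"method": "play_rows", "body": {"rows": [[[0.0005,0,0,0,0,0,0.0],[0.001,0,0,0,0,0,0.0],[0.001,0,0,0,0,0,0.0]]]}}

```text
time_s: 12.45
position: [0.3995, 0.3358, 0.0519]
tcp_rot: [[0.002, -1.0, 0.017], [-0.0, 0.017, 1.0], [-1.0, -0.002, -0.0]]
force: [0.6, 0.3, -2.2]
opening: 0.416
```

Call:
{"method": "play_rows", "body": {"rows": [[[0.0005,0,0,0,0,0,0.0],[0.001,0,0,0,0,0,0.0],[0.001,0,0,0,0,0,0.0]]]}}

```text
time_s: 12.75
position: [0.3995, 0.3358, 0.0509]
tcp_rot: [[0.002, -1.0, 0.017], [-0.0, 0.017, 1.0], [-1.0, -0.002, -0.0]]
force: [-0.4, -0.6, -2.4]
opening: 0.414
```

Call:
{"method": "play_rows", "body": {"rows": [[[0.0005,0,0,0,0,0,0.0],[0.001,0,0,0,0,0,0.0],[0.001,0,0,0,0,0,0.0]]]}}

```text
time_s: 13.05
position: [0.3996, 0.3359, 0.0506]
tcp_rot: [[0.002, -1.0, 0.017], [0.0, 0.017, 1.0], [-1.0, -0.002, 0.0]]
force: [-0.6, -0.9, 4.7]
opening: 0.412
```

Call:
{"method": "play_rows", "body": {"rows": [[[0.0005,0,0,0,0,0,0.0],[0.001,0,0,0,0,0,0.0],[0.001,0,0,0,0,0,0.0]]]}}

```text
time_s: 13.35
position: [0.3997, 0.3359, 0.0506]
tcp_rot: [[0.002, -1.0, 0.017], [0.0, 0.017, 1.0], [-1.0, -0.002, 0.0]]
force: [-1.5, -2.0, 12.4]
opening: 0.409
```

Contact is made. I'll ease back 1.5 mm, release and retreat.

Call:
{"method": "play_rows", "body": {"rows": [[[-0.0015,0,0,0,0,0,0.0],[-0.0015,0,0,0,0,0,0.037],[-0.0015,0,0,0,0,0,0.045],[-0.0015,0,0,0,0,0,0.058],[-0.0015,0,0,0,0,0,0.058],[-0.0015,0,0,0,0,0,0.058],[-0.0015,0,0,0,0,0,0.058]]]}}

```text
time_s: 14.05
position: [0.3995, 0.3359, 0.0503]
tcp_rot: [[0.002, -1.0, 0.017], [-0.0, 0.017, 1.0], [-1.0, -0.002, -0.0]]
force: [0.0, -0.0, 0.5]
opening: 0.657
```

Call:
{"method": "play_rows", "body": {"rows": [[[-0.02,0,0,0,0,0,0.058],[-0.05,0,0,0,0,0,0.058],[-0.1,0,0,0,0,0,0.058],[-0.15,0,0,0,0,0,0.02],[-0.2,0,0,0,0,0,0.0],[-0.25,0,0,0,0,0,0.0],[-0.28,0,0,0,0,0,0.0],[-0.28,0,0,0,0,0,0.0],[-0.28,0,0,0,0,0,0.0]]]}}

```text
time_s: 14.95
position: [0.3987, 0.3358, 0.3306]
tcp_rot: [[0.002, -1.0, 0.017], [0.0, 0.017, 1.0], [-1.0, -0.002, 0.0]]
force: [0.6, -0.5, -0.3]
opening: 0.21
```

Run:
```python
from h import *
s=read_state();print(s["position"],s["force"],s["joint_positions"].round(1))
T=cam("top");cv2.imwrite("pics/t7.png",cv2.resize(T["img"][100:300,130:450,::-1],None,fx=2.4,fy=2.4))
T=cam("wrist");cv2.imwrite("pics/w7.png",T["img"][:,:,::-1])
T=cam("scene");cv2.imwrite("pics/s7.png",cv2.resize(T["img"][150:350,210:490,::-1],None,fx=2.5,fy=2.5))
print(lidpt(1,.08,1.9),lidpt(1,.135,1.9))
```

```text
[0.39872151 0.33576274 0.33064466] [ 0.59950063 -0.46469812 -0.28833643] [ 27.8  15.4  88.5  -0.1  75.9 -61.2]
[0.60251635 0.12015652 0.25174004] [0.59189332 0.12033429 0.3057041 ]
```

View pics/t7.png

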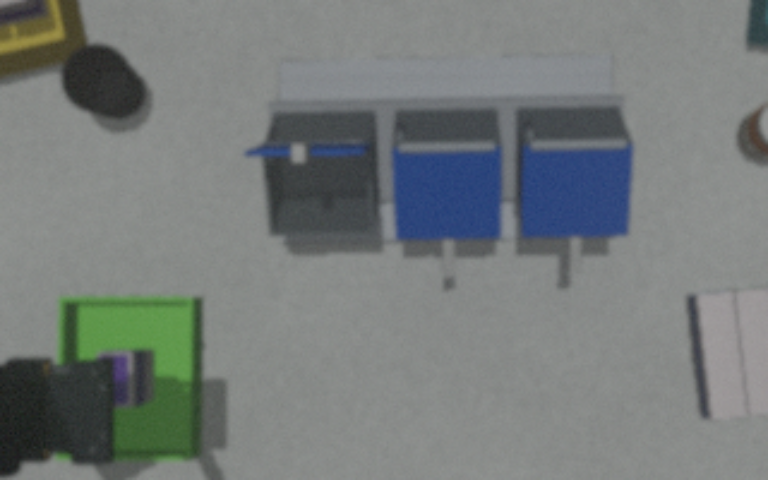

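View pics/s7.png

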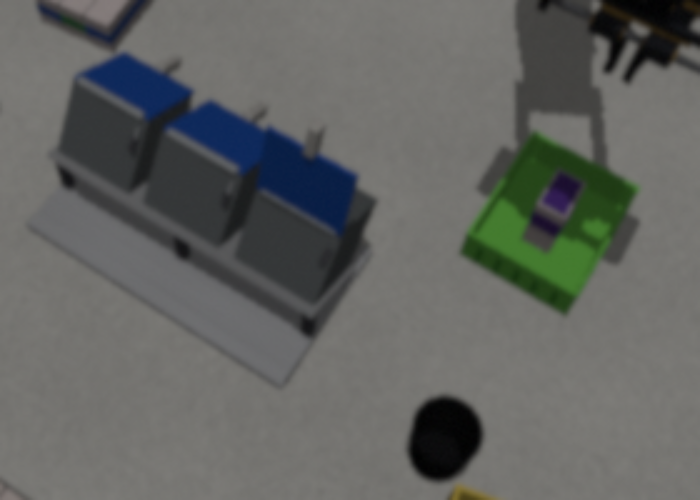

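The carton stands alone in the basket at about (130,378) in the top crop, and lid 1 is open. Next I'll close it from behind with shut fingers.

Run:
```python
from h import *
R=toolR(0)
P=lidpt(1,.09,1.9,.03); print(P)
rel([(R,[.60,.25,.40]),(R,[.665,.12,.39]),(R,[P[0]+.015,.12,P[2]])])
print("arc from",P)
for th in np.arange(1.9,-.01,-.1):
    q=lidpt(1,.09,th,.003+.014*min(1,th/1.2)); d=q-P; print(round(th,1),q.round(3),"[%.3f,%.3f]"%(-d[2],-d[0]))
```

```text
[0.63001571 0.11969636 0.26734688]
[-0.071,-0.203,-0.082,-0.0,-0.1,-0.1]
[-0.061,-0.270,-0.211,-0.0,-0.1,-0.1]
[0.062,-0.250,-0.211,-0.0,-0.1,-0.1]
arc from [0.63001571 0.11969636 0.26734688]
1.9 [0.617 0.12  0.265] [0.003,0.013]
1.8 [0.608 0.12  0.264] [0.003,0.022]
1.7 [0.599 0.12  0.263] [0.004,0.031]
1.6 [0.59  0.12  0.261] [0.007,0.040]
1.5 [0.582 0.121 0.257] [0.010,0.048]
1.4 [0.573 0.121 0.253] [0.014,0.057]
1.3 [0.566 0.121 0.248] [0.019,0.064]
1.2 [0.558 0.121 0.243] [0.025,0.072]
1.1 [0.551 0.121 0.236] [0.032,0.079]
1.0 [0.545 0.121 0.228] [0.040,0.085]
0.9 [0.539 0.121 0.219] [0.048,0.091]
0.8 [0.535 0.121 0.21 ] [0.058,0.095]
0.7 [0.531 0.121 0.2  ] [0.067,0.099]
0.6 [0.529 0.121 0.19 ] [0.077,0.101]
0.5 [0.528 0.121 0.18 ] [0.087,0.102]
0.4 [0.528 0.121 0.17 ] [0.098,0.102]
0.3 [0.529 0.121 0.16 ] [0.108,0.101]
0.2 [0.531 0.121 0.15 ] [0.118,0.099]
0.1 [0.534 0.121 0.14 ] [0.127,0.096]
-0.0 [0.539 0.121 0.131] [0.137,0.091]
```

Call:
{"method": "play_rows", "body": {"rows": [[[-0.071,-0.05,-0.02,0,0,0,0.0],[-0.071,-0.09,-0.035,0,0,0,0.0],[-0.071,-0.13,-0.055,0,0,0,0.0],[-0.071,-0.17,-0.07,0,0,0,0.0],[-0.071,-0.205,-0.095,0,0,0,0.0],[-0.068,-0.235,-0.13,0,0,0,0.0],[-0.065,-0.255,-0.17,0,0,0,0.0],[-0.061,-0.27,-0.211,0,0,0,0.0],[-0.061,-0.27,-0.211,0,0,0,0.0],[-0.061,-0.27,-0.211,0,0,0,0.0],[-0.061,-0.27,-0.211,0,0,0,0.0]]]}}

```text
time_s: 16.2
position: [0.6646, 0.1212, 0.3907]
tcp_rot: [[-0.001, -1.0, 0.016], [0.001, 0.016, 1.0], [-1.0, 0.001, 0.001]]
force: [-0.4, -0.1, 0.3]
opening: 0.0
```

Run:
```python
from h import *
s=read_state();print(s["position"],s["joint_positions"].round(1),s["opening"])
P=lidpt(1,.09,1.9,.03)
rel([(toolR(0),[P[0]+.015,P[1],P[2]])])
T=cam("scene");cv2.imwrite("pics/s8.png",cv2.resize(T["img"][130:330,210:490,::-1],None,fx=2.5,fy=2.5))
```

```text
[0.66464524 0.12124277 0.39071214] [  0.9  27.4  60.5   0.   92.1 -88.2] 0.00043462765596862294
[0.125,0.020,-0.002,0.0,0.0,-0.0]
```

View pics/s8.png

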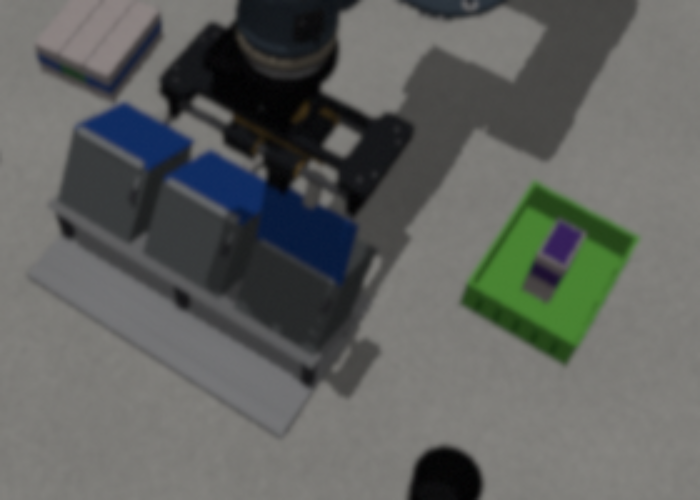

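Call:
{"method": "play_rows", "body": {"rows": [[[0.04,0,-0.001,0,0,0,0.0],[0.08,0.005,-0.001,0,0,0,0.0],[0.11,0.012,-0.001,0,0,0,0.0],[0.125,0.02,-0.001,0,0,0,0.0],[0.125,0.025,-0.001,0,0,0,0.0],[0.127,0.035,-0.001,0,0,0,0.0],[0.128,0.044,-0.001,0,0,0,0.0],[0.128,0.053,-0.001,0,0,0,0.0],[0.129,0.062,-0.001,0,0,0,0.0],[0.131,0.071,-0.001,0,0,0,0.0],[0.134,0.079,-0.001,0,0,0,0.0],[0.138,0.087,-0.001,0,0,0,0.0]]]}}

```text
time_s: 17.45
position: [0.5787, 0.1208, 0.2539]
tcp_rot: [[0.004, -1.0, 0.017], [0.0, 0.017, 1.0], [-1.0, -0.004, 0.0]]
force: [4.8, 1.3, -3.2]
opening: 0.004
```

Run:
```python
from h import *
s=read_state();p=s["position"];print(p,s["force"])
for th in np.arange(1.3,-.01,-.1):
    q=lidpt(1,.09,th,.003+.014*min(1,th/1.2)); d=q-p; print(round(th,1),"[%.3f,%.3f]"%(-d[2],-d[0]))
```

```text
[0.57869362 0.12076337 0.2538849 ] [ 4.82429796  1.30885724 -3.24805966]
1.3 [0.005,0.013]
1.2 [0.011,0.020]
1.1 [0.018,0.028]
1.0 [0.026,0.034]
0.9 [0.035,0.039]
0.8 [0.044,0.044]
0.7 [0.054,0.047]
0.6 [0.064,0.050]
0.5 [0.074,0.051]
0.4 [0.084,0.051]
0.3 [0.094,0.050]
0.2 [0.104,0.048]
0.1 [0.114,0.044]
-0.0 [0.123,0.040]
```

The fingers are pushing the lid with about 5 N. I'll continue along the arc.

Call:
{"method": "play_rows", "body": {"rows": [[[0.004,0.012,0,0,0,0,0.0],[0.011,0.02,0,0,0,0,0.0],[0.018,0.028,0,0,0,0,0.0],[0.026,0.034,0,0,0,0,0.0],[0.035,0.039,0,0,0,0,0.0],[0.044,0.044,0,0,0,0,0.0],[0.054,0.047,0,0,0,0,0.0],[0.064,0.05,0,0,0,0,0.0],[0.074,0.051,0,0,0,0,0.0],[0.084,0.051,0,0,0,0,0.0],[0.094,0.05,0,0,0,0,0.0],[0.102,0.048,0,0,0,0,0.0]]]}}

```text
time_s: 18.65
position: [0.5334, 0.1212, 0.1527]
tcp_rot: [[0.008, -1.0, 0.017], [-0.0, 0.017, 1.0], [-1.0, -0.008, -0.0]]
force: [4.7, 0.0, 0.2]
opening: 0.004
```

Call:
{"method": "play_rows", "body": {"rows": [[[0.004,-0.002,0,0,0,0,0.0],[0.008,-0.003,0,0,0,0,0.0],[0.012,-0.004,0,0,0,0,0.0],[0.015,-0.004,0,0,0,0,0.0],[0.017,-0.004,0,0,0,0,0.0],[0.017,-0.004,0,0,0,0,0.0]]]}}

```text
time_s: 19.25
position: [0.5339, 0.1215, 0.1375]
tcp_rot: [[0.001, -1.0, 0.017], [-0.0, 0.017, 1.0], [-1.0, -0.001, -0.0]]
force: [-5.4, -0.7, 18.3]
opening: 0.004
```

Call:
{"method": "play_rows", "body": {"rows": [[[-0.01,0,0,0,0,0,0.0],[-0.05,0,0,0,0,0,0.0],[-0.1,0.04,0,0,0,0,0.0],[-0.15,0.09,0,0,0,0,0.0],[-0.15,0.13,0,0,0,0,0.0],[-0.15,0.13,0,0,0,0,0.0],[-0.15,0.13,0,0,0,0,0.0]]]}}

```text
time_s: 19.95
position: [0.4016, 0.1241, 0.2856]
tcp_rot: [[0.002, -1.0, 0.016], [0.0, 0.016, 1.0], [-1.0, -0.002, 0.0]]
force: [-0.4, -0.0, 0.3]
opening: 0.004
```

Run:
```python
from h import *
s=read_state();print(s["time_s"],s["position"],s["force"])
T=cam("top");cv2.imwrite("pics/t9.png",cv2.resize(T["img"][100:300,130:490,::-1],None,fx=2.2,fy=2.2))
for i in(1,2,3): print(proj(T,[lidpt(i,.096,0,.0025)])[0], proj(T,[lidpt(i,.096,.05,.0025)])[0])
T=cam("scene");cv2.imwrite("pics/s9.png",cv2.resize(T["img"][130:330,210:490,::-1],None,fx=2.8,fy=2.8))
```

```text
19.95 [0.40161394 0.12408324 0.28556478] [-0.40832778 -0.03540371  0.32170135]
[264.38148376 199.73604887] [264.19337817 200.56082894]
[316.94036057 198.99906683] [316.95140541 199.82193381]
[369.61137097 198.26051245] [369.82241851 199.08145627]
```

View pics/t9.png

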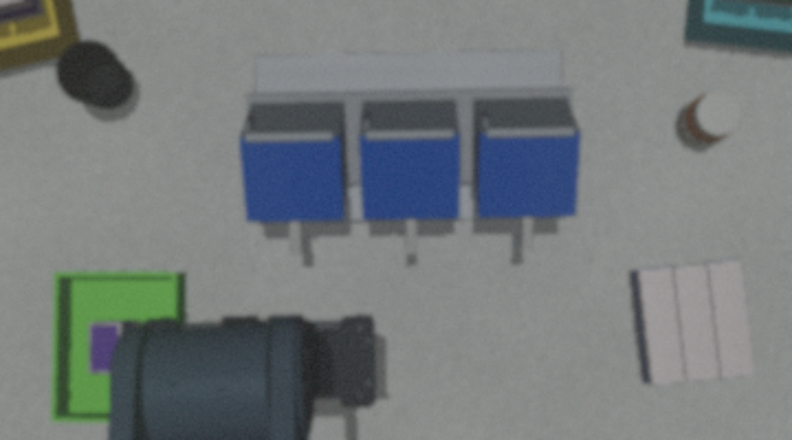

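View pics/s9.png

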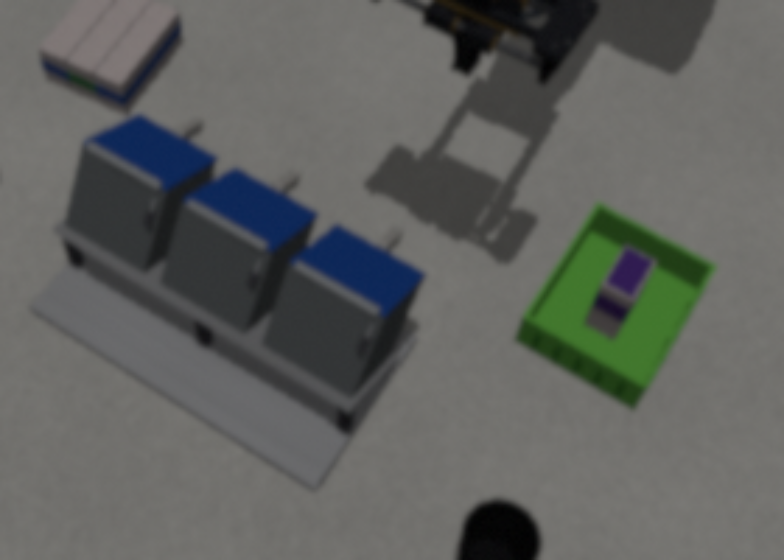

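All three lids look shut, and the carton stands alone in the basket. Before handing in I'll compare the lid regions with the starting picture.

Run:
```python
from h import *
for n,bx in(("top",[(236,145,290,220),(290,145,342,220),(342,145,396,220),(415,215,475,280),(436,140,470,170),(155,115,192,152)]),("scene",[(312,205,366,275),(268,185,312,250),(230,165,270,230),(370,305,405,342)])):
    a0=cv2.imread(f"pics/{n}0.png").astype(float); c=cam(n)["img"][:,:,::-1].astype(float)
    for x0,y0,x1,y1 in bx:
        p=cv2.phaseCorrelate(cv2.cvtColor(a0[y0:y1,x0:x1].astype(np.float32),6),cv2.cvtColor(c[y0:y1,x0:x1].astype(np.float32),6))
        d=np.abs(a0-c)[y0:y1,x0:x1].mean(2); print(n,(x0,y0),"mean diff %.1f p99 %.1f"%(d.mean(),np.percentile(d,99)),np.round(p[0],2))
print(read_state()["force"],read_state()["qvel"].round(2)); hand_in()
```

```text
top (236, 145) mean diff 6.4 p99 13.0 [0.08 0.61]
top (290, 145) mean diff 6.6 p99 13.3 [-0.09  0.34]
top (342, 145) mean diff 6.7 p99 13.5 [0.01 0.4 ]
top (415, 215) mean diff 8.3 p99 13.3 [ 0.04 -0.09]
top (436, 140) mean diff 7.8 p99 13.3 [0.01 0.04]
top (155, 115) mean diff 6.2 p99 14.3 [-0.09 -0.11]
scene (312, 205) mean diff 3.1 p99 23.8 [-0.05 -0.03]
scene (268, 185) mean diff 2.2 p99 4.3 [ 0.52 -0.04]
scene (230, 165) mean diff 2.6 p99 4.7 [-0.06  0.05]
scene (370, 305) mean diff 2.4 p99 5.0 [ 0.01 -0.05]
[-0.15144896 -0.01201331  0.1121986 ] [-0.1   0.88 -0.12  0.04  0.17  0.09]
the job is handed in; nothing more can be done
```

The carton was in bin 1, the first one I opened. It now stands upright and alone in the green basket, let go, and lid 1 is pressed shut again. I handed the job in at about 20 s and got no verdict back. Bins 2 and 3 were never opened.

- **Lids:** all three look shut in the top and scene pictures. I pressed lid 1 down with about 18 N at the end. Its region matches the starting picture, except for a local difference in the scene view (99th percentile 23.8, against under 5 for the other lids). I did not resolve that difference; it may be the gripper's shadow. The lid angle itself could not be read directly.
- **Carton:** it met the basket floor with only a few newtons at first contact. I pressed a little further, to about 12 N, before easing back and releasing.
- **Packs, jar and pot:** the packs, jar and pot regions match the start in the top picture, with shifts of about 0.1 pixel or less. The arm read about zero force at hand-in.

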